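# Sort the small gear after a wine tasting

### The job

The tasting is over: put the small gear away. Lay the corkscrew flat and lengthwise in the long undivided tray; stand the two rinsed bottle stoppers upright on their steel heads, plugs up so that they dry, one in each bay of the two-bay drying tray; and put both corks, the straight one and the mushroom-shaped one, into the round bowl. Leave the bottle and the wine glass standing where they are.

Things in the scene. Friction and masses are not known exactly. Their poses are not given: they have to be found in the camera images.
- corkscrew: Loose. Folded waiter's corkscrew lying on its side, wood and steel, about 90 g: 118 mm long (x), 27 mm wide (y: from y -14 mm to +13 mm), 14 mm thick (z). Origin at the centre of its underside, x along its length, z up; the wooden handle is on the -y side, the steel lever on the +y side (the lever side is 96 mm long). Grip it across its width (y) at the middle.
- stopper_1: Loose. Wine-bottle stopper standing upside down on its round steel head, its black rubber plug pointing up, about 90 g, 58 mm high in all: the head is 38 mm in diameter and reaches from 0 to 16 mm, the plug tapers from 22 mm in diameter at 18 mm to 17 mm at 56 mm above the table, with small ribs up to 1.3 mm proud. Origin at the centre of the head's underside, z up along the plug. Grip it by the plug.
- stopper_2: Loose. A second stopper, identical to stopper_1; the two are interchangeable.
- straight_cork: Loose. Straight natural cork lying on its side, about 12 g: 24 mm in diameter, 45 mm long (x). Origin at its underside, halfway along; x along its length, z up at the start. It is not quite round and does not roll by itself. Grip it across its length.
- mushroom_cork: Loose. Mushroom-shaped cork of a sparkling wine standing on its foot, about 14 g, 48 mm high: foot 29 mm in diameter, waist 23 mm from 18 to 26 mm above the foot, domed head 32 mm in diameter from 31 to 40 mm. Origin at the centre of the foot's underside, z up.
- long_tray: Fixed, does not move. Long undivided open wooden tray, grey-lined: outside 190 mm long (y) by 100 mm wide (x), walls 5 mm thick, rim 24 mm above the table, inner floor 5 mm above the table (180 by 90 mm clear). Origin at the centre of its underside on the table, y along its length, z up.
- drying_tray: Fixed, does not move. Open steel tray parted by a middle wall into two bays side by side along y: outside 174 mm (y) by 92 mm (x), walls 4 mm thick, rim and middle wall 20 mm above the table, inner floor 4 mm above the table. Each bay is 81 mm (y) by 84 mm (x) clear; the bays' centres lie at y = +42.5 mm and y = -42.5 mm. Origin at the centre of its underside on the table, under the middle wall, z up.
- bowl: Fixed, does not move. Round dark wooden bowl, 160 mm in diameter at the rim, 55 mm high, wall 5 mm, sloping sides; its flat inner floor is 6 mm above the table and about 62 mm across. Origin at the centre of its underside on the table, z up.
- bottle: Bystander, loose: full wine bottle of dark glass with a red wax cap, 82 mm in diameter, 299 mm high, 1.3 kg. Origin at the centre of its underside. Leave it standing where it is.
- glass: Bystander, loose: empty stemmed wine glass, clear, 165 mm high, 82 mm across the bowl, foot 70 mm in diameter, 170 g. Origin at the centre of its foot's underside. Leave it standing where it is.

How it is judged:
By the outcome, as a careful person would: the job done as asked, in the order asked, and still so for the second after the job is handed in, with the robot touching nothing.
It also fails if it takes over 141 s, if anything falls off the work surface, if the arm or the gripper's body presses on something with over 40 N, if the wrist force passes 120 N, or if a joint passes its speed limit or range.

### The arm

A 6-joint arm with a two-finger parallel gripper is mounted at the origin on the work surface. World frame = base frame: x ahead of the robot, y to its left, z up, the work surface at z = 0. Lengths are in m, angles in degrees, forces in N, time in s.
With the tool pointing down it reaches from about 0.4 to 0.825 m from the base axis. Payload 7 kg.
Tool frame: the origin (TCP) lies midway between the tips of the shut fingers; the grasp point (between the pads) lies r.tcp_to_grasp behind it (r.tcp_to_grasp is the distance from the TCP to the grasp point, in m); x points along the fingers, y is the direction in which the jaws open and shut, and the axes are right-handed (so a half turn about x gives the same grasp; the last joint's range is limited). The gripper opens to 88 mm and grips with 3 to 60 N. Pads are 19 mm wide; open, the fingers measure 130 mm over their backs; the gripper's body (78 mm by 193 mm) begins 47 mm behind the grasp point.
Start: joints at [-60.098, 20.546, 0.682, 0, -70.136, -16.507], TCP at [0.156, -0.657, 0.196] pointing down, gripper open.
Joint ranges: [-176.03, 176.03], [-82.01, 121.73], [-58.28, 71.71], [-173.87, 95.51], [-174.79, -0.11], [-173.66, 173.66]. Speed limits (degrees/s): [136.94, 136.94, 172.46, 180, 180, 180].

### API

Orientations are given as [roll, pitch, yaw] about the fixed x, y, z axes, in that order (R = Rz(yaw) Ry(pitch) Rx(roll)).
In Python, from plant import r gives the robot as it stands.
- The arm moves only by the tool carry_out, never from a script. Its argument "moves" is a list of rows, each a list of 7 numbers: the shift along the world's x, y, z in mm, then the turn, a rotation vector about the world's x, y, z in rad, then the opening in per cent of the stroke, from 0 (shut) to 100 (fully open). In form: [[x, y, z, wx, wy, wz, claw], ...]. A call has 1 to 5 rows; each row is the pose to reach, as a shift and turn from the pose commanded when the call began; what a row does not reach only later rows make up. A row lasts 1/10 s, in which the tool goes at most 50 mm and 8.59 degrees, less where a joint would pass 70% of its speed; a pose out of reach is approached as far as the arm can. A call with a gripper value outside its range is refused whole. The fingers move at their own pace and stop on an object; "squeeze" is the grip in N (left out, the last holds). Time passes only in rows, so rows that repeat a pose let the fingers close. It gives the time, the measured TCP pose, the force and the opening at its end, in the units of the state.
- r.get_state(): the state, without advancing time (a new reading comes with each control period).
- r.capture(name): name is "scene" or "top" or "wrist"; returns the picture (384x512x3 uint8, blue, green, red); there is no depth.
- r.camera_params(name): a dict with "K" (3x3 intrinsics, pixels), "D" ([k1, k2, p1, p2, k3] as OpenCV has them; the pictures are not rectified), "rvec" (rotation vector, rad) and "tvec" (3), from world to camera coordinates, as OpenCV has them. Camera axes: x right, y down, z forward; pixel columns grow to the right and rows downward; lengths in m; the calibration is good to about 2 mm. A picture is of the moment at which its call begins: read the wrist's pose just before it. camera_params takes no time and is no camera call; for the wrist camera it gives the pose at the moment of the call.
- r.close_job(): hands the job in, once; it reports no verdict.
The state is a dict: "time_s": time; "joints": joint angles; "qd": joint speeds; "joint_torque": joint torques, N m; "tcp_pos": TCP position; "eef_rot": TCP orientation; "contact_force": force on the tool from outside, world axes, zero at the start; "moment": the same for the moment, N m; "gripper_width": finger opening in m.
Only numpy, scipy, OpenCV 4.12 (cv2) and the standard library are available. Lean on these libraries where they do the work, as an engineer would, in place of code of your own. Each camera call takes 0.05 s, during which the arm holds its last target. There are 200 camera calls.

## Working session

There is one attempt and no reset: what is moved stays moved. The work goes in short steps, Python scripts to look and compute and a tool call to move; the robot and the scene stay as the last step left them, time stands still between calls to the robot, and variables do not carry over. Pictures are saved under pics/ and viewed, about 12 in all and at most 16, crops included, and the job is handed in when it is done.

Besides the shell and the picture viewer there is one more tool, called after ">>>" by a JSON object that holds its "op" and its "data", one argument or row to a line. carry_out: Moves the arm, as the interface text tells. Its arguments: {"type":"object","properties":{"moves":{"type":"array"},"squeeze":{"type":"number"}},"required":["moves"]}

```bash
ls; mkdir -p pics
python3 - <<'E'
from plant import r
import cv2
print(r.get_state(), r.tcp_to_grasp)
for n in ["scene","top"]:
    p=r.camera_params(n); print(n,p)
    cv2.imwrite(f"pics/{n}0.png",r.capture(n))
E
```

```text
pics
{'time_s': 0.0, 'joints': array([-6.00980758e+01,  2.05911924e+01,  6.32671257e-01, -1.83010859e-02,
       -7.01365635e+01, -1.65053157e+01]), 'qd': array([ 0.09813027, -0.11603509,  0.08181659,  0.03143288, -0.01083838,
       -0.04706621]), 'joint_torque': array([ 4.10204939e-04, -5.82716310e+01,  2.93055224e+01,  6.99775949e+00,
        6.83968668e-03, -1.55963507e-04]), 'tcp_pos': array([ 0.15619919, -0.65611278,  0.19532283]), 'eef_rot': array([ 96.25084941,  89.90337094, 109.64122538]), 'contact_force': array([ 0.25079933,  0.25215061, -0.2332202 ]), 'moment': array([-0.02553104, -0.02582492,  0.00397148]), 'gripper_width': 0.08779651299162011} 0.0188
scene {'K': array([[477.06950194,   0.        , 259.04328413],
       [  0.        , 477.06950194, 195.37160804],
       [  0.        ,   0.        ,   1.        ]]), 'D': array([0.03559177, 0.        , 0.        , 0.        , 0.        ]), 'rvec': array([ 0.93593151,  2.54528899, -0.9837091 ]), 'tvec': array([ 0.36479694, -0.22904835,  1.59119476])}
top {'K': array([[477.34842937,   0.        , 251.83036595],
       [  0.        , 477.34842937, 195.20013311],
       [  0.        ,   0.        ,   1.        ]]), 'D': array([-0.18865669,  0.        ,  0.        ,  0.        ,  0.        ]), 'rvec': array([ 2.1360578 , -2.11391896,  0.16420224]), 'tvec': array([0.0076139 , 0.48334369, 1.61338601])}
```

View pics/scene0.png

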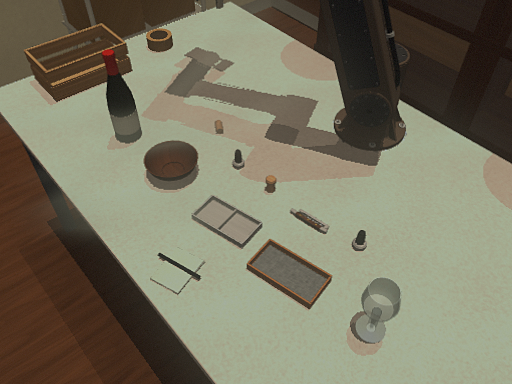

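View pics/top0.png

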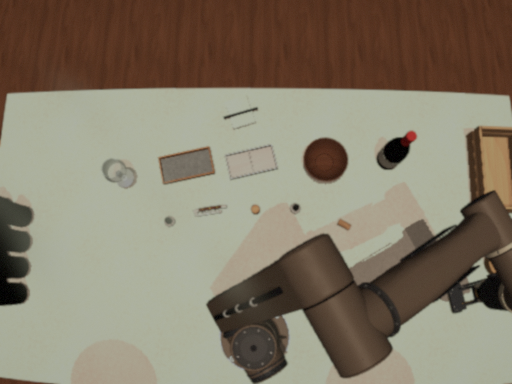

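The scene shows all the objects. In the top view (up = +x, right = −y), the corkscrew is at about (210,210), stoppers at (169,221) and (295,208), mushroom cork at (255,209), straight cork at (344,224), long tray at (187,165), drying tray at (251,162), and bowl at (326,160).

```bash
cat > h.py <<'E'
import numpy as np, cv2
from plant import r
def ray(p,px,z):
    """pixels (n,2) -> world points on plane z"""
    R=cv2.Rodrigues(p['rvec'])[0]; c=-R.T@p['tvec']
    u=cv2.undistortPoints(np.float64(px).reshape(-1,1,2),p['K'],p['D']).reshape(-1,2)
    d=np.c_[u,np.ones(len(u))]@R
    return c+d*((z-c[2])/d[:,2])[:,None]
def proj(p,X):
    return cv2.projectPoints(np.float64(X).reshape(-1,3),p['rvec'],p['tvec'],p['K'],p['D'])[0].reshape(-1,2)
E
python3 - <<'E'
from h import *
im=cv2.imread('pics/top0.png'); p=r.camera_params('top')
bg=cv2.medianBlur(im,3)
cv2.imwrite('pics/c1.png',cv2.resize(im[135:240,95:362],None,fx=3,fy=3,interpolation=cv2.INTER_CUBIC))
for n,px,z in [("cs",(210,210),.014),("s1",(169,221),.03),("s2",(295,208),.03),("mush",(255,209),.045),("cork",(344,224),.024),("lt",(187,165),.024),("dt",(251,162),.02),("bowl",(326,160),.055),("bottle",(388,160),.1),("glassfoot",(113,166),0)]:
    print(n,ray(p,[px],z)[0].round(3))
E
```

```text
cs [0.434 0.16  0.014]
s1 [0.391 0.301 0.03 ]
s2 [ 0.441 -0.138  0.03 ]
mush [0.435 0.001 0.045]
cork [ 0.387 -0.309  0.024]
lt [0.593 0.245 0.024]
dt [0.607 0.017 0.02 ]
bowl [ 0.608 -0.245  0.055]
bottle [ 0.6   -0.454  0.1  ]
glassfoot [0.595 0.525 0.   ]
```

View pics/c1.png

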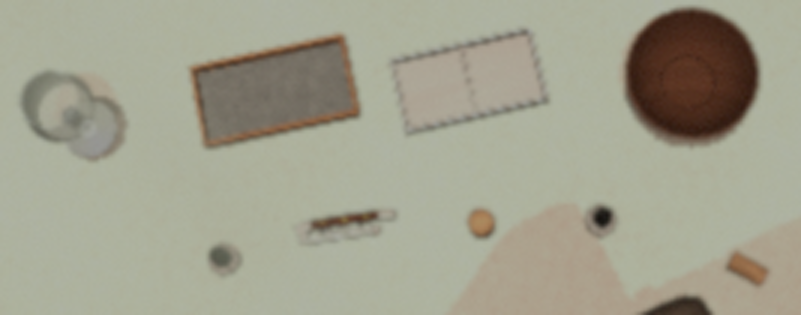

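The crop shows the corkscrew's wood on its far (+x) side. The long axis is at about 103°, nearly parallel to the long tray. I'll set out for the corkscrew now.

>>> {"op": "carry_out", "data": {
  "moves": [
    [24, 36, 10, 0, 0, 0.08, 100],
    [48, 72, 20, 0, 0, 0.16, 100],
    [72, 108, 30, 0, 0, 0.24, 100],
    [97, 144, 40, 0, 0, 0.32, 100],
    [122, 178, 50, 0, 0, 0.4, 100]
  ]
}}

```text
time_s: 0.6
tcp_pos: [0.2788, -0.4769, 0.2463]
eef_rot: [80.9, 90.0, 117.4]
contact_force: [1.1, 0.0, 0.9]
gripper_width: 0.0876
```

>>> {"op": "carry_out", "data": {
  "moves": [
    [24, 36, 0, 0, 0, 0.08, 100],
    [48, 72, 0, 0, 0, 0.16, 100],
    [72, 108, 0, 0, 0, 0.24, 100],
    [97, 144, 0, 0, 0, 0.32, 100],
    [122, 178, 0, 0, 0, 0.4, 100]
  ]
}}

```text
time_s: 1.1
tcp_pos: [0.4008, -0.2988, 0.2463]
eef_rot: [-7.7, 90.0, 51.7]
contact_force: [0.7, -0.4, 0.1]
gripper_width: 0.0877
```

>>> {"op": "carry_out", "data": {
  "moves": [
    [3, 46, 0, 0, 0, 0.08, 100],
    [6, 92, 0, 0, 0, 0.16, 100],
    [10, 138, 0, 0, 0, 0.24, 100],
    [13, 184, 0, 0, 0, 0.32, 100],
    [17, 230, 0, 0, 0, 0.4, 100]
  ]
}}

```text
time_s: 1.6
tcp_pos: [0.4168, -0.0689, 0.2463]
eef_rot: [-41.5, 90.0, 40.8]
contact_force: [1.0, -0.3, -0.7]
gripper_width: 0.0874
```

>>> {"op": "carry_out", "data": {
  "moves": [
    [3, 46, -4, 0, 0, 0.08, 100],
    [6, 92, -8, 0, 0, 0.16, 100],
    [10, 138, -12, 0, 0, 0.24, 100],
    [13, 184, -16, 0, 0, 0.32, 100],
    [17, 230, -20, 0, 0, 0.38, 100]
  ]
}}

```text
time_s: 2.1
tcp_pos: [0.4337, 0.1613, 0.2262]
eef_rot: [-38.0, 90.0, 66.1]
contact_force: [2.0, 0.3, 0.5]
gripper_width: 0.0873
```

Run:
```python
from h import *
s=r.get_state(); print(s['time_s'],s['tcp_pos'],s['eef_rot'],s['joints'],s['contact_force'])
p=r.camera_params('wrist'); im=r.capture('wrist'); cv2.imwrite('pics/w1.png',im); np.save('w1.npy',p,allow_pickle=True)
im=r.capture('top'); cv2.imwrite('pics/top1.png',im)
print(-cv2.Rodrigues(p['rvec'])[0].T@p['tvec'],proj(p,[[.434,.161,.014]]))
```

```text
2.1 [0.43374216 0.16131043 0.22619839] [-38.00956866  89.97431841  66.12460556] [ 4.48768735e+01 -1.13838263e+00 -2.20816509e+01 -9.96699912e-03
 -6.90327962e+01 -3.07391347e+01] [1.95247091 0.25994106 0.46649787]
[0.45212077 0.08624694 0.41370182] [[261.2892875  156.35429062]]
```

View pics/w1.png

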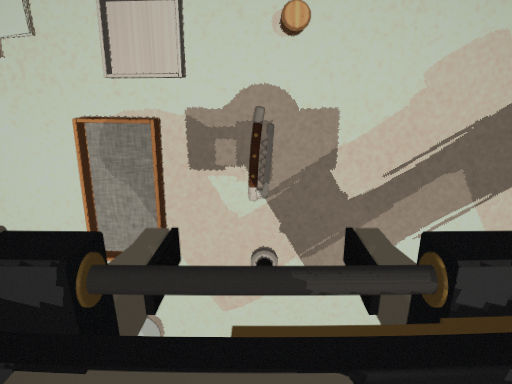

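The corkscrew is in view: its ends are at about (260,106) and (253,200), with the left edge at (251,153) and the right edge at (269,153). The long tray is to its left. I'll compute both poses.

Run:
```python
from h import *
p=np.load('w1.npy',allow_pickle=True).item(); t=r.camera_params('top')
im=cv2.imread('pics/w1.png')
e=ray(p,[(260,106),(253,200),(251.5,153),(269,153)],.012); print(e.round(4),"mid",(e[0]+e[1])/2, "len",np.linalg.norm(e[0]-e[1]),"w",np.linalg.norm(e[2]-e[3]),"widthmid",(e[2]+e[3])/2)
d=e[1]-e[0]; print("cs ang",np.degrees(np.arctan2(d[1],d[0])))
R=None
from scipy.spatial.transform import Rotation as Ro
y=Ro.from_euler('xyz',r.get_state()['eef_rot'],degrees=True).as_matrix()[:,1]; print("jaw ang",np.degrees(np.arctan2(y[1],y[0])))
def quad(c,z,n):
    q=ray(t,np.array(c)/3+[95,135],z); m=q.mean(0); d=(q[0]+q[3]-q[1]-q[2])/2; w=(q[0]+q[1]-q[2]-q[3])/2
    print(n,m.round(4),"ang",np.degrees(np.arctan2(d[1],d[0])).round(1),"L,W",np.linalg.norm(d).round(3),np.linalg.norm(w).round(3))
quad([(191,66),(343,36),(359,114),(207,146)],.024,"long")
quad([(391,61),(528,30),(548,100),(406,132)],.020,"dry")
print("bowl",ray(t,np.array([[692,75]])/3+[95,135],.055))
# wrist: long tray top edge corners
q=ray(p,[(74,118),(160,118),(164,250)],.024); print(q.round(4),np.linalg.norm(q[1]-q[0]))
# dry tray inner bay
q=ray(p,[(105,77),(184,77)],.02); print(q.round(4),np.linalg.norm(q[1]-q[0]))
# mush
print("mush foot/dome",ray(p,[(299,13)],.040),ray(p,[(293,24)],.01),"s1 ",ray(p,[(264,256)],.008))
```

```text
[[0.4503 0.1024 0.012 ]
 [0.4303 0.2196 0.012 ]
 [0.4467 0.1602 0.012 ]
 [0.4256 0.1549 0.012 ]] mid [0.44033219 0.16102891 0.012     ] len 0.11886086133373268 w 0.02175331332488482 widthmid [0.43619462 0.15758674 0.012     ]
cs ang 99.6808273895088
jaw ang -165.73585759194037
long [0.5931 0.2469 0.024 ] ang 102.1 L,W 0.185 0.099
dry [0.6074 0.017  0.02  ] ang 103.5 L,W 0.17 0.089
bowl [[ 0.60799434 -0.24405977  0.055     ]]
[[0.6625 0.168  0.024 ]
 [0.5613 0.1436 0.024 ]
 [0.5291 0.3126 0.024 ]] 0.10405747701652224
[[0.6332 0.113  0.02  ]
 [0.5432 0.0916 0.02  ]] 0.09253295769163046
mush foot/dome [[ 0.43414039 -0.00090872  0.04      ]] [[0.43618363 0.00492102 0.01      ]] s1  [[0.39602498 0.29662102 0.008     ]]
```

>>> {"op": "carry_out", "data": {
  "moves": [
    [3, -1, -45, 0, 0, -0.04, 60],
    [3, -1, -90, 0, 0, -0.04, 60],
    [3, -1, -135, 0, 0, -0.04, 60],
    [3, -1, -175, 0, 0, -0.04, 60],
    [3, -1, -205, 0, 0, -0.04, 60]
  ],
  "squeeze": 20
}}

```text
time_s: 2.7
tcp_pos: [0.4362, 0.1571, 0.019]
eef_rot: [115.8, 89.9, -142.6]
contact_force: [0.3, 0.6, -0.6]
gripper_width: 0.0545
```

>>> {"op": "carry_out", "data": {
  "moves": [
    [0, 0, -10, 0, 0, 0, 60],
    [0, 0, -17, 0, 0, 0, 60],
    [0, 0, -17, 0, 0, 0, 20],
    [0, 0, -17, 0, 0, 0, 20],
    [0, 0, -17, 0, 0, 0, 20]
  ]
}}

```text
time_s: 3.2
tcp_pos: [0.4382, 0.1591, 0.0055]
eef_rot: [-60.0, 89.9, 41.6]
contact_force: [0.5, 0.7, 0.1]
gripper_width: 0.0339
```

>>> {"op": "carry_out", "data": {
  "moves": [
    [0, 0, 0, 0, 0, 0, 20],
    [0, 0, 0, 0, 0, 0, 20],
    [0, 0, 0, 0, 0, 0, 20]
  ]
}}

```text
time_s: 3.5
tcp_pos: [0.4375, 0.1585, 0.0046]
eef_rot: [-58.2, 90.0, 43.4]
contact_force: [0.3, -0.3, -0.6]
gripper_width: 0.018
```

>>> {"op": "carry_out", "data": {
  "moves": [
    [0, 0, 0, 0, 0, 0, 0],
    [0, 0, 0, 0, 0, 0, 0],
    [0, 0, 0, 0, 0, 0, 0]
  ]
}}

```text
time_s: 3.8
tcp_pos: [0.4373, 0.1584, 0.0042]
eef_rot: [123.3, 90.0, -135.1]
contact_force: [-0.0, -0.3, 0.4]
gripper_width: 0.0015
```

Run:
```python
from h import *
cv2.imwrite('pics/w2.png',r.capture('wrist')); print(r.get_state()['gripper_width'])
```

```text
0.0008775635828298938
```

View pics/w2.png

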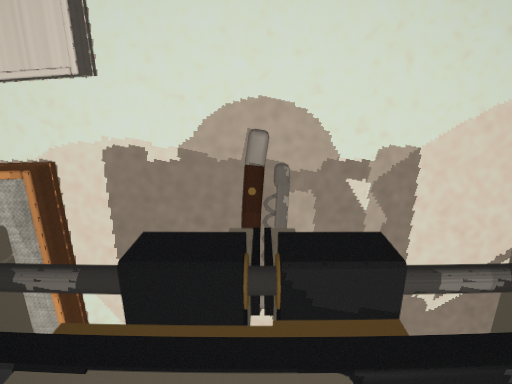

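Unexpected: the jaws shut completely. The corkscrew's front is visible at (257,130)–(252,228), with the lever at (282,165)–(285,225), so nothing is held. I'll open, rise and look again.

Run:
```python
from h import *
p=r.camera_params('wrist')
print(proj(p,[[.4373,.1584,.0042],[.4373,.1584,.023],[.440,.161,.012],[.4503,.1024,.012],[.4303,.2196,.012]]).round(0), r.get_state()['tcp_pos'])
e=ray(p,[(257,130),(282,165)],.012);print(e)
im=r.capture('top'); cv2.imwrite('pics/top2.png',im)
```

```text
[[261. 222.]
 [261. 235.]
 [256. 230.]
 [258. 130.]
 [253. 314.]] [0.43732934 0.15833674 0.00421323]
[[0.45094413 0.10267925 0.012     ]
 [0.43332113 0.11897333 0.012     ]]
```

>>> {"op": "carry_out", "data": {
  "moves": [
    [0, 0, 0, 0, 0, 0, 40],
    [0, 0, 0, 0, 0, 0, 60],
    [0, 0, 40, 0, 0, 0, 80],
    [0, 0, 85, 0, 0, 0, 100],
    [0, 0, 130, 0, 0, 0, 100]
  ]
}}

```text
time_s: 4.4
tcp_pos: [0.4369, 0.1579, 0.1356]
eef_rot: [123.7, 89.9, -134.6]
contact_force: [0.9, 0.7, -0.2]
gripper_width: 0.0352
```

Run:
```python
from h import *
p=r.camera_params('wrist'); np.save('w3.npy',p,allow_pickle=True)
cv2.imwrite('pics/w3.png',r.capture('wrist')); print(r.get_state()['tcp_pos'],r.get_state()['gripper_width'])
```

```text
[0.44081864 0.16015502 0.14336827] 0.038848029676014514
```

View pics/w3.png

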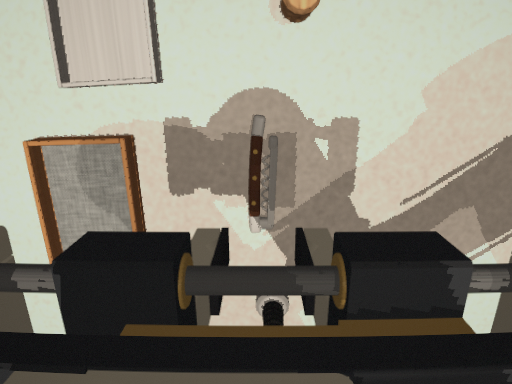

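The corkscrew hasn't moved, with ends at (258,116) and (255,232), so the closing fingers must have passed above it. I'll check an enlarged view of the fingertips in w2.

Run:
```python
from h import *
im=cv2.imread('pics/w2.png')[120:340,200:330]
im=cv2.convertScaleAbs(im,alpha=2,beta=20)
cv2.imwrite('pics/c2.png',cv2.resize(im,None,fx=2.7,fy=2.7,interpolation=cv2.INTER_CUBIC))
p=np.load('w3.npy',allow_pickle=True).item()
e=ray(p,[(258.5,116),(255,232)],.012);print(e,np.linalg.norm(e[0]-e[1]))
```

```text
[[0.45052378 0.10379166 0.012     ]
 [0.43066571 0.2197443  0.012     ]] 0.1176408047971645
```

View pics/c2.png

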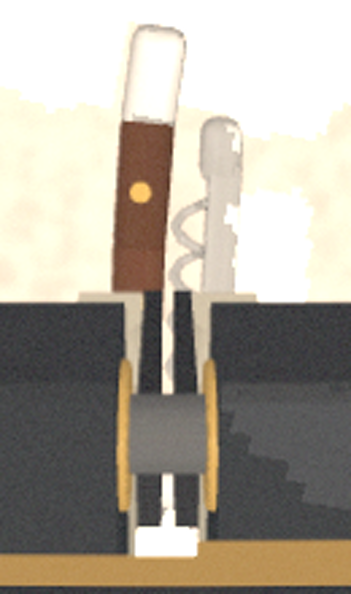

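Run:
```python
from h import *
p=np.load('w3.npy',allow_pickle=True).item()
# shift w3 camera to the w2 pose (same orientation): tcp moved by d
R=cv2.Rodrigues(p['rvec'])[0]
d=np.array([.4373,.1584,.0042])-np.array([.43733,.1584,.1342]) # commanded shift
print("cam offset z at w2:",(-R.T@p['tvec'])[2]-.130)
q=dict(p); q['tvec']=p['tvec']-R@np.array([0,0,-.130])
for z in (.0042,.01,.014,.02,.025,.03,.035,.04): print(z,proj(q,[[.4395,.149,z],[.4373,.1584,z]]).round(1).tolist())
```

```text
cam offset z at w2: 0.1932105078985803
0.0042 [[259.7, 207.2], [260.2, 221.8]]
0.01 [[259.7, 210.5], [260.1, 225.5]]
0.014 [[259.7, 212.9], [260.1, 228.1]]
0.02 [[259.6, 216.6], [260.1, 232.3]]
0.025 [[259.5, 219.9], [260.0, 235.9]]
0.03 [[259.5, 223.4], [260.0, 239.8]]
0.035 [[259.4, 227.1], [260.0, 243.8]]
0.04 [[259.4, 231.0], [259.9, 248.1]]
```

The fingertips sit around row 227, which suggests they are higher than the TCP figure says. I'll descend around the corkscrew again and feel for the table in small steps.

>>> {"op": "carry_out", "data": {
  "moves": [
    [0, 0, -40, 0, 0, 0, 60],
    [0, 0, -80, 0, 0, 0, 60],
    [0, 0, -115, 0, 0, 0, 60],
    [0, 0, -130, 0, 0, 0, 60],
    [0, 0, -130, 0, 0, 0, 60]
  ]
}}

```text
time_s: 4.95
tcp_pos: [0.4358, 0.157, 0.0021]
eef_rot: [120.1, 89.7, -138.3]
contact_force: [0.5, -0.5, 0.6]
gripper_width: 0.0525
```

>>> {"op": "carry_out", "data": {
  "moves": [
    [0, 0, 0, 0, 0, 0, 60],
    [0, 0, -2, 0, 0, 0, 60],
    [0, 0, -2, 0, 0, 0, 60]
  ]
}}

```text
time_s: 5.25
tcp_pos: [0.4379, 0.1589, 0.0032]
eef_rot: [-58.4, 89.9, 43.3]
contact_force: [0.3, -0.1, -0.4]
gripper_width: 0.0527
```

>>> {"op": "carry_out", "data": {
  "moves": [
    [0, 0, -2, 0, 0, 0, 60],
    [0, 0, -4, 0, 0, 0, 60],
    [0, 0, -4, 0, 0, 0, 60]
  ]
}}

```text
time_s: 5.55
tcp_pos: [0.4373, 0.1583, -0.0018]
eef_rot: [-11.2, 90.0, 90.5]
contact_force: [-0.1, 0.4, -0.0]
gripper_width: 0.0529
```

>>> {"op": "carry_out", "data": {
  "moves": [
    [0, 0, -2, 0, 0, 0, 60],
    [0, 0, -4, 0, 0, 0, 60],
    [0, 0, -4, 0, 0, 0, 60]
  ]
}}

```text
time_s: 5.85
tcp_pos: [0.4372, 0.1582, -0.0061]
eef_rot: [117.4, 90.0, -141.0]
contact_force: [0.4, 0.6, 1.1]
gripper_width: 0.0523
```

>>> {"op": "carry_out", "data": {
  "moves": [
    [0, 0, -2, 0, 0, 0, 60],
    [0, 0, -3, 0, 0, 0, 60],
    [0, 0, -3, 0, 0, 0, 60]
  ]
}}

```text
time_s: 6.15
tcp_pos: [0.4373, 0.1583, -0.0089]
eef_rot: [118.6, 90.0, -139.8]
contact_force: [-0.5, 0.9, -0.0]
gripper_width: 0.0523
```

>>> {"op": "carry_out", "data": {
  "moves": [
    [0, 0, -2, 0, 0, 0, 60],
    [0, 0, -2, 0, 0, 0, 0],
    [0, 0, -2, 0, 0, 0, 0],
    [0, 0, -2, 0, 0, 0, 0],
    [0, 0, -2, 0, 0, 0, 0]
  ],
  "squeeze": 20
}}

```text
time_s: 6.65
tcp_pos: [0.4374, 0.1584, -0.0107]
eef_rot: [-55.7, 90.0, 45.9]
contact_force: [0.0, -0.0, -0.1]
gripper_width: 0.0264
```

>>> {"op": "carry_out", "data": {
  "moves": [
    [0, 0, 0, 0, 0, 0, 0],
    [0, 0, 0, 0, 0, 0, 0]
  ]
}}

```text
time_s: 6.85
tcp_pos: [0.4374, 0.1584, -0.0107]
eef_rot: [-86.9, 90.0, 14.7]
contact_force: [-0.3, 0.5, -0.4]
gripper_width: 0.0103
```

The offset is real: the fingers still closed above the corkscrew, so the fingertips are about 30 mm short of the reported TCP. I'll open and keep feeling downward.

>>> {"op": "carry_out", "data": {
  "moves": [
    [0, 0, 0, 0, 0, 0, 60],
    [0, 0, 0, 0, 0, 0, 60],
    [0, 0, 0, 0, 0, 0, 60],
    [0, 0, 0, 0, 0, 0, 60],
    [0, 0, 0, 0, 0, 0, 60]
  ]
}}

```text
time_s: 7.35
tcp_pos: [0.4374, 0.1584, -0.0107]
eef_rot: [-54.7, 90.0, 46.9]
contact_force: [-0.4, 0.3, -0.4]
gripper_width: 0.0443
```

>>> {"op": "carry_out", "data": {
  "moves": [
    [0, 0, -2, 0, 0, 0, 60],
    [0, 0, -4, 0, 0, 0, 60],
    [0, 0, -4, 0, 0, 0, 60]
  ]
}}

```text
time_s: 7.65
tcp_pos: [0.4371, 0.1582, -0.0151]
eef_rot: [117.8, 90.0, -140.6]
contact_force: [-0.5, 0.1, -0.3]
gripper_width: 0.0524
```

>>> {"op": "carry_out", "data": {
  "moves": [
    [0, 0, -2, 0, 0, 0, 60],
    [0, 0, -4, 0, 0, 0, 60],
    [0, 0, -4, 0, 0, 0, 60]
  ]
}}

```text
time_s: 7.95
tcp_pos: [0.4372, 0.1583, -0.019]
eef_rot: [117.2, 90.0, -141.1]
contact_force: [-0.1, 0.0, -0.7]
gripper_width: 0.0525
```

>>> {"op": "carry_out", "data": {
  "moves": [
    [0, 0, -2, 0, 0, 0, 60],
    [0, 0, -4, 0, 0, 0, 60],
    [0, 0, -4, 0, 0, 0, 60]
  ]
}}

```text
time_s: 8.25
tcp_pos: [0.4372, 0.1582, -0.023]
eef_rot: [116.2, 90.0, -142.2]
contact_force: [0.2, 0.1, -0.4]
gripper_width: 0.0525
```

>>> {"op": "carry_out", "data": {
  "moves": [
    [0, 0, 0, 0, 0, 0, 0],
    [0, 0, 0, 0, 0, 0, 0],
    [0, 0, 0, 0, 0, 0, 0],
    [0, 0, 0, 0, 0, 0, 0],
    [0, 0, 0, 0, 0, 0, 0]
  ]
}}

```text
time_s: 8.75
tcp_pos: [0.4373, 0.1584, -0.0227]
eef_rot: [50.0, 90.0, 151.6]
contact_force: [0.1, -1.0, -0.1]
gripper_width: 0.0266
```

>>> {"op": "carry_out", "data": {
  "moves": [
    [0, 0, 0, 0, 0, 0, 0],
    [0, 0, 0, 0, 0, 0, 0]
  ]
}}

```text
time_s: 8.95
tcp_pos: [0.4374, 0.1584, -0.0227]
eef_rot: [-84.8, 90.0, 16.8]
contact_force: [-0.7, 0.7, 0.7]
gripper_width: 0.0263
```

It holds at 26.3 mm, as it should, but near the top. I'll regrip a bit deeper.

>>> {"op": "carry_out", "data": {
  "moves": [
    [0, 0, 0, 0, 0, 0, 50],
    [0, 0, 0, 0, 0, 0, 50],
    [0, 0, -2, 0, 0, 0, 50],
    [0, 0, -3, 0, 0, 0, 50],
    [0, 0, -4, 0, 0, 0, 50]
  ]
}}

```text
time_s: 9.45
tcp_pos: [0.4373, 0.1583, -0.0269]
eef_rot: [112.6, 90.0, -145.8]
contact_force: [0.6, -0.1, 0.2]
gripper_width: 0.0436
```

>>> {"op": "carry_out", "data": {
  "moves": [
    [0, 0, 0, 0, 0, 0, 0],
    [0, 0, 0, 0, 0, 0, 0],
    [0, 0, 0, 0, 0, 0, 0],
    [0, 0, 0, 0, 0, 0, 0],
    [0, 0, 0, 0, 0, 0, 0]
  ],
  "squeeze": 25
}}

```text
time_s: 9.95
tcp_pos: [0.4373, 0.1584, -0.0268]
eef_rot: [79.0, 90.0, -179.4]
contact_force: [-0.1, 0.3, -0.8]
gripper_width: 0.0268
```

>>> {"op": "carry_out", "data": {
  "moves": [
    [0, 0, 10, 0, 0, 0, 0],
    [0, 0, 30, 0, 0, 0, 0],
    [0, 0, 60, 0, 0, 0, 0],
    [0, 0, 80, 0, 0, 0, 0],
    [0, 0, 80, 0, 0, 0, 0]
  ]
}}

```text
time_s: 10.45
tcp_pos: [0.4391, 0.1597, 0.0567]
eef_rot: [-62.9, 89.7, 38.8]
contact_force: [0.1, 0.9, -1.7]
gripper_width: 0.0264
```

Run:
```python
from h import *
s=r.get_state(); print(s['tcp_pos'],s['gripper_width'],s['contact_force'],s['time_s'])
p=r.camera_params('wrist'); np.save('w4.npy',p,allow_pickle=True)
cv2.imwrite('pics/w4.png',r.capture('wrist'))
```

```text
[0.43907317 0.1597373  0.05667645] 0.02642872444017565 [ 0.14569126  0.93402281 -1.70262882] 10.45
```

View pics/w4.png

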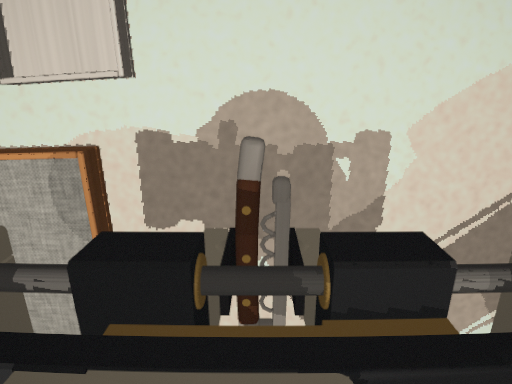

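The corkscrew is held, straight and central between the jaws. Next I'll carry it over the long tray.

>>> {"op": "carry_out", "data": {
  "moves": [
    [20, 12, 0, 0, 0, 0, 0],
    [60, 34, 0, 0, 0, 0, 0],
    [100, 57, 0, 0, 0, 0, 0],
    [138, 79, 0, 0, 0, 0, 0],
    [155, 89, 0, 0, 0, 0, 0]
  ]
}}

```text
time_s: 11.0
tcp_pos: [0.5948, 0.2486, 0.0518]
eef_rot: [142.3, 89.9, -116.1]
contact_force: [-1.0, 0.6, -1.3]
gripper_width: 0.0267
```

>>> {"op": "carry_out", "data": {
  "moves": [
    [0, 0, 0, 0, 0, 0, 0],
    [0, 0, -15, 0, 0, 0, 0],
    [0, 0, -35, 0, 0, 0, 0],
    [0, 0, -50, 0, 0, 0, 0],
    [0, 0, -50, 0, 0, 0, 0]
  ]
}}

```text
time_s: 11.5
tcp_pos: [0.59, 0.2458, 0.0005]
eef_rot: [111.8, 89.7, -146.6]
contact_force: [-1.1, -1.2, -1.2]
gripper_width: 0.0268
```

Run:
```python
from h import *
s=r.get_state(); print(s['tcp_pos'],s['gripper_width'],s['contact_force'],s['time_s'])
p=r.camera_params('wrist')
cv2.imwrite('pics/w5.png',r.capture('wrist'))
```

```text
[5.90000005e-01 2.45788207e-01 4.60272269e-04] 0.026849002069726503 [-1.13512302 -1.17079869 -1.18667095] 11.5
```

View pics/w5.png

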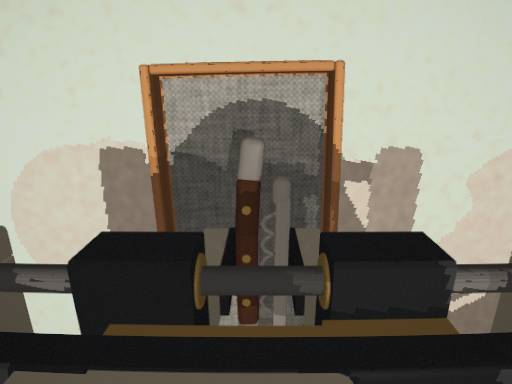

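The corkscrew is centred over the tray (tray interior columns 163–328, corkscrew 236–291). I'll lower and release it.

>>> {"op": "carry_out", "data": {
  "moves": [
    [0, 0, -10, 0, 0, 0, 0],
    [0, 0, -17, 0, 0, 0, 0],
    [0, 0, -21, 0, 0, 0, 0],
    [0, 0, -23, 0, 0, 0, 0],
    [0, 0, -23, 0, 0, 0, 0]
  ]
}}

```text
time_s: 12.05
tcp_pos: [0.5923, 0.2473, -0.02]
eef_rot: [121.0, 90.0, -137.4]
contact_force: [-0.5, 0.5, -0.4]
gripper_width: 0.0268
```

>>> {"op": "carry_out", "data": {
  "moves": [
    [0, 0, 0, 0, 0, 0, 42],
    [0, 0, 0, 0, 0, 0, 42],
    [0, 0, 0, 0, 0, 0, 42]
  ]
}}

```text
time_s: 12.35
tcp_pos: [0.5926, 0.2476, -0.0194]
eef_rot: [-69.4, 90.0, 32.3]
contact_force: [-0.3, -0.2, -0.0]
gripper_width: 0.036
```

>>> {"op": "carry_out", "data": {
  "moves": [
    [0, 0, 20, 0, 0, 0, 42],
    [0, 0, 50, 0, 0, 0, 42],
    [0, 0, 90, 0, 0, 0, 100],
    [0, 0, 130, 0, 0, 0, 100],
    [0, 0, 160, 0, 0, 0, 100]
  ]
}}

```text
time_s: 12.85
tcp_pos: [0.5931, 0.2477, 0.1435]
eef_rot: [-72.4, 89.8, 29.3]
contact_force: [0.3, 0.5, 0.0]
gripper_width: 0.0554
```

Run:
```python
from h import *
s=r.get_state(); print(s['tcp_pos'],s['gripper_width'],s['contact_force'],s['time_s'])
p=r.camera_params('wrist');np.save('w6.npy',p,allow_pickle=True)
cv2.imwrite('pics/w6.png',r.capture('wrist'))
```

```text
[0.59305267 0.2476878  0.14347309] 0.05536757042257491 [0.33323676 0.53518212 0.04473023] 12.85
```

View pics/w6.png

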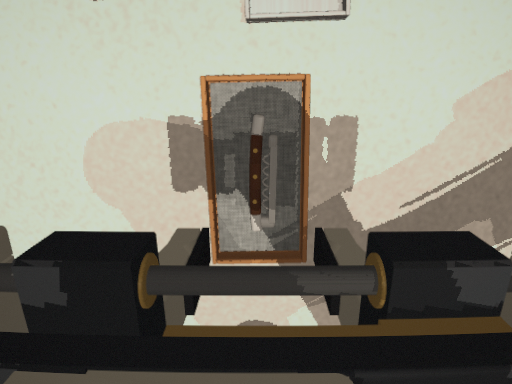

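The corkscrew lies flat and lengthwise in the long tray, spanning (258,116)–(262,228), inside the walls. Next come the stoppers, so I'll measure the remaining objects in the top picture.

Run:
```python
from h import *
t=r.camera_params('top'); im=cv2.imread('pics/top0.png')
hsv=cv2.cvtColor(im,cv2.COLOR_BGR2HSV)
def head(c,n):
    # difference from local background
    x,y=c; sub=im[y-12:y+12,x-12:x+12].astype(int)
    print(n, cv2.cvtColor(sub.astype(np.uint8),cv2.COLOR_BGR2GRAY)[::2,::2])
for n,px,z in [("s1 head",(95+225/3,135+260/3),.010),("s1 plugtop",(95+220/3,135+256/3),.057),("s2 head",(95+601/3,135+222/3),.010),("s2 plugtop",(95+602/3,135+216/3),.057),("mush",(95+481/3,135+222/3),.040),("cork a",(95+731/3,135+261/3),.012),("cork b",(95+764/3,135+276/3),.012)]:
    print(n,ray(t,[px],z)[0].round(4))
w=np.load('w1.npy',allow_pickle=True).item(); print(ray(w,[(264,256)],.016))
w=np.load('w3.npy',allow_pickle=True).item(); print(ray(w,[(272,304)],.014))
```

```text
s1 head [0.3912 0.301  0.01  ]
s1 plugtop [0.3904 0.298  0.057 ]
s2 head [ 0.4408 -0.1404  0.01  ]
s2 plugtop [ 0.441 -0.138  0.057]
mush [0.4352 0.     0.04  ]
cork a [ 0.3956 -0.2927  0.012 ]
cork b [ 0.3782 -0.3315  0.012 ]
[[0.39713112 0.29247267 0.016     ]]
[[0.39525067 0.30054804 0.014     ]]
```

>>> {"op": "carry_out", "data": {
  "moves": [
    [-40, 11, 0, 0, 0, 0, 100],
    [-80, 21, 0, 0, 0, 0, 100],
    [-120, 31, 0, 0, 0, 0, 100],
    [-160, 41, 0, 0, 0, 0, 100],
    [-200, 51, 0, 0, 0, 0, 100]
  ]
}}

```text
time_s: 13.4
tcp_pos: [0.3909, 0.2985, 0.1403]
eef_rot: [-39.5, 90.0, 62.1]
contact_force: [0.4, 1.3, -0.1]
gripper_width: 0.0874
```

>>> {"op": "carry_out", "data": {
  "moves": [
    [0, 0, 0, 0, 0, 0, 100],
    [0, 0, 0, 0, 0, 0, 100]
  ]
}}

```text
time_s: 13.6
tcp_pos: [0.3919, 0.299, 0.1409]
eef_rot: [-47.1, 89.9, 54.6]
contact_force: [-0.1, -0.1, -0.3]
gripper_width: 0.0872
```

Run:
```python
from h import *
s=r.get_state(); print(s['tcp_pos'],s['gripper_width'],s['contact_force'],s['time_s'])
p=r.camera_params('wrist');np.save('w7.npy',p,allow_pickle=True)
print(proj(p,[[.392,.299,.057],[.392,.299,0]]))
cv2.imwrite('pics/w7.png',r.capture('wrist'))
```

```text
[0.39189561 0.29903295 0.14090301] 0.08716773231979445 [-0.10055666 -0.0893256  -0.28312802] 13.6
[[261.16913278 184.81885538]
 [261.32846574 169.65943249]]
```

View pics/w7.png

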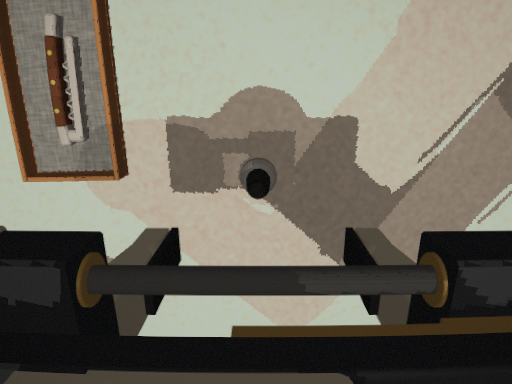

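The stopper is where predicted: plug tip at (258,186), head centred at (258,175), about 2 mm off in +x. I'll grip the plug.

>>> {"op": "carry_out", "data": {
  "moves": [
    [2, 0, -40, 0, 0, 0, 70],
    [2, 0, -80, 0, 0, 0, 70],
    [2, 0, -115, 0, 0, 0, 70],
    [2, 0, -135, 0, 0, 0, 70],
    [2, 0, -144, 0, 0, 0, 70]
  ]
}}

```text
time_s: 14.15
tcp_pos: [0.3946, 0.2967, -0.0062]
eef_rot: [137.7, 89.8, -120.8]
contact_force: [-0.2, -1.2, 0.3]
gripper_width: 0.0618
```

>>> {"op": "carry_out", "data": {
  "moves": [
    [0, 0, 0, 0, 0, 0, 0],
    [0, 0, 0, 0, 0, 0, 0],
    [0, 0, 0, 0, 0, 0, 0],
    [0, 0, 0, 0, 0, 0, 0],
    [0, 0, 0, 0, 0, 0, 0]
  ],
  "squeeze": 20
}}

```text
time_s: 14.65
tcp_pos: [0.3946, 0.2989, -0.0029]
eef_rot: [-42.4, 89.9, 59.3]
contact_force: [0.0, 0.1, -0.2]
gripper_width: 0.0268
```

>>> {"op": "carry_out", "data": {
  "moves": [
    [0, 0, 0, 0, 0, 0, 0],
    [0, 0, 0, 0, 0, 0, 0],
    [0, 0, 0, 0, 0, 0, 0]
  ]
}}

```text
time_s: 14.95
tcp_pos: [0.3946, 0.2988, -0.0032]
eef_rot: [-52.1, 89.9, 49.5]
contact_force: [-1.5, -0.0, 6.7]
gripper_width: 0.0191
```

>>> {"op": "carry_out", "data": {
  "moves": [
    [0, 0, 10, 0, 0, 0, 0],
    [0, 0, 30, 0, 0, 0, 0],
    [0, 0, 55, 0, 0, 0, 0],
    [0, 0, 70, 0, 0, 0, 0],
    [0, 0, 70, 0, 0, 0, 0]
  ]
}}

```text
time_s: 15.45
tcp_pos: [0.3952, 0.2996, 0.0687]
eef_rot: [-46.3, 89.8, 55.3]
contact_force: [0.1, 0.5, -1.2]
gripper_width: 0.0193
```

>>> {"op": "carry_out", "data": {
  "moves": [
    [12, -14, 0, 0, 0, 0, 0],
    [38, -44, 0, 0, 0, 0, 0],
    [64, -75, 0, 0, 0, 0, 0],
    [90, -106, 0, 0, 0, 0, 0],
    [116, -137, 0, 0, 0, 0, 0]
  ]
}}

```text
time_s: 15.95
tcp_pos: [0.5106, 0.1598, 0.0656]
eef_rot: [104.9, 89.9, -153.5]
contact_force: [0.3, 0.5, -1.4]
gripper_width: 0.0194
```

>>> {"op": "carry_out", "data": {
  "moves": [
    [26, -31, 0, 0, 0, 0, 0],
    [52, -62, 0, 0, 0, 0, 0],
    [76, -90, 0, 0, 0, 0, 0],
    [87, -104, 0, 0, 0, 0, 0],
    [87, -104, 0, 0, 0, 0, 0]
  ]
}}

```text
time_s: 16.45
tcp_pos: [0.5977, 0.0551, 0.0649]
eef_rot: [100.9, 89.9, -157.6]
contact_force: [-0.6, -0.1, -1.5]
gripper_width: 0.0194
```

>>> {"op": "carry_out", "data": {
  "moves": [
    [0, 0, 0, 0, 0, 0, 0],
    [0, 0, -15, 0, 0, 0, 0],
    [0, 0, -30, 0, 0, 0, 0],
    [0, 0, -35, 0, 0, 0, 0],
    [0, 0, -35, 0, 0, 0, 0]
  ]
}}

```text
time_s: 16.95
tcp_pos: [0.5963, 0.0579, 0.0305]
eef_rot: [97.7, 89.9, -160.6]
contact_force: [-0.6, -0.3, -0.9]
gripper_width: 0.0192
```

Run:
```python
from h import *
s=r.get_state(); print(s['tcp_pos'],s['gripper_width'],s['contact_force'],s['time_s'])
p=r.camera_params('wrist');np.save('w8.npy',p,allow_pickle=True)
cv2.imwrite('pics/w8.png',r.capture('wrist'))
```

```text
[0.596253   0.05788974 0.03051585] 0.01917545525406558 [-0.55062394 -0.33544688 -0.85545763] 16.95
```

View pics/w8.png

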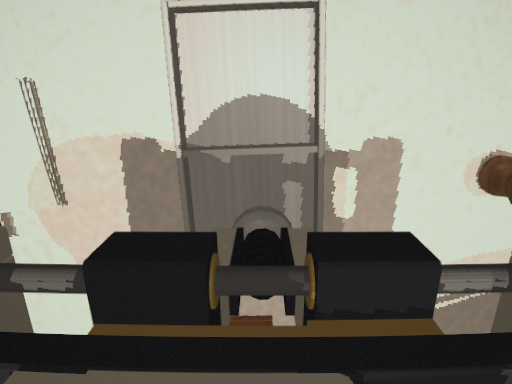

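The stopper is upright over the near bay: middle wall at row 150, bay columns 188–320, head at column 262. I'll lower and release it.

>>> {"op": "carry_out", "data": {
  "moves": [
    [0, 0, -12, 0, 0, 0, 0],
    [0, 0, -22, 0, 0, 0, 0],
    [0, 0, -28, 0, 0, 0, 0],
    [0, 0, -30, 0, 0, 0, 0],
    [0, 0, -30, 0, 0, 0, 0]
  ]
}}

```text
time_s: 17.5
tcp_pos: [0.5972, 0.0572, 0.0011]
eef_rot: [111.6, 90.0, -146.7]
contact_force: [-0.0, 0.3, 0.2]
gripper_width: 0.0192
```

>>> {"op": "carry_out", "data": {
  "moves": [
    [0, 0, -1, 0, 0, 0, 0],
    [0, 0, -1, 0, 0, 0, 40],
    [0, 0, -1, 0, 0, 0, 40],
    [0, 0, -1, 0, 0, 0, 60],
    [0, 0, -1, 0, 0, 0, 60]
  ]
}}

```text
time_s: 18.0
tcp_pos: [0.5974, 0.0574, 0.0002]
eef_rot: [100.8, 90.0, -157.5]
contact_force: [0.3, -0.4, 0.5]
gripper_width: 0.0456
```

>>> {"op": "carry_out", "data": {
  "moves": [
    [0, 0, 20, 0, 0, 0, 60],
    [0, 0, 60, 0, 0, 0, 60],
    [0, 0, 100, 0, 0, 0, 80],
    [0, 0, 130, 0, 0, 0, 100],
    [0, 0, 140, 0, 0, 0, 100]
  ]
}}

```text
time_s: 18.5
tcp_pos: [0.5993, 0.0579, 0.1442]
eef_rot: [-85.7, 89.7, 15.9]
contact_force: [-0.1, 0.4, -0.4]
gripper_width: 0.0713
```

>>> {"op": "carry_out", "data": {
  "moves": [
    [-26, -33, 0, 0, 0, 0, 100],
    [-52, -66, 0, 0, 0, 0, 100],
    [-78, -98, 0, 0, 0, 0, 100],
    [-104, -131, 0, 0, 0, 0, 100],
    [-130, -164, 0, 0, 0, 0, 100]
  ]
}}

```text
time_s: 19.0
tcp_pos: [0.4658, -0.1077, 0.1397]
eef_rot: [76.5, 90.0, 178.1]
contact_force: [0.0, -0.1, 1.6]
gripper_width: 0.0874
```

>>> {"op": "carry_out", "data": {
  "moves": [
    [-20, -25, 0, 0, 0, 0, 100],
    [-26, -32, 0, 0, 0, 0, 100],
    [-26, -32, 0, 0, 0, 0, 100],
    [-26, -32, 0, 0, 0, 0, 100]
  ]
}}

```text
time_s: 19.4
tcp_pos: [0.4419, -0.1384, 0.1402]
eef_rot: [-104.2, 90.0, -2.6]
contact_force: [0.4, 0.4, 0.3]
gripper_width: 0.0874
```

```bash
cat >> h.py <<'E'
def plug(im,p,guess,roi=45):
    """dark blob near the projected plug: bounding boxes of blobs below grey 45"""
    u=proj(p,[guess])[0].astype(int); x0,y0=u-roi; s=im[max(y0,0):min(u[1]+roi,225),x0:u[0]+roi]
    m=(s.max(2)<45).astype(np.uint8); n,_,st,c=cv2.connectedComponentsWithStats(m)
    return u,[(st[i].tolist(),(c[i]+[x0,max(y0,0)]).round(1)) for i in range(1,n) if st[i,4]>60],(x0,y0)
E
python3 - <<'E'
from h import *
w=np.load('w7.npy',allow_pickle=True).item(); print(plug(cv2.imread('pics/w7.png'),w,[.392,.299,.057]))
s=r.get_state(); print(s['tcp_pos'],s['gripper_width'],s['time_s'])
p=r.camera_params('wrist');np.save('w9.npy',p,allow_pickle=True); im=r.capture('wrist'); cv2.imwrite('pics/w9.png',im)
print(plug(im,p,[.441,-.139,.057]))
cv2.imwrite('pics/top3.png',r.capture('top'))
E
```

```text
(array([261, 184]), [([30, 30, 24, 29, 569], array([257.7, 182.9]))], (np.int64(216), np.int64(139)))
[ 0.44186615 -0.1384231   0.14019949] 0.08736543768294804 19.4
(array([262, 184]), [([30, 24, 24, 30, 569], array([258.4, 177.1]))], (np.int64(217), np.int64(139)))
```

>>> {"op": "carry_out", "data": {
  "moves": [
    [3, -3, -40, 0, 0, 0, 70],
    [3, -3, -80, 0, 0, 0, 70],
    [3, -3, -115, 0, 0, 0, 70],
    [3, -3, -135, 0, 0, 0, 70],
    [3, -3, -143, 0, 0, 0, 70]
  ]
}}

```text
time_s: 20.0
tcp_pos: [0.4434, -0.141, -0.0051]
eef_rot: [82.9, 89.8, -175.4]
contact_force: [0.0, -0.0, 0.5]
gripper_width: 0.0619
```

>>> {"op": "carry_out", "data": {
  "moves": [
    [0, 0, 0, 0, 0, 0, 70],
    [0, 0, 0, 0, 0, 0, 0],
    [0, 0, 0, 0, 0, 0, 0],
    [0, 0, 0, 0, 0, 0, 0],
    [0, 0, 0, 0, 0, 0, 0]
  ],
  "squeeze": 20
}}

```text
time_s: 20.5
tcp_pos: [0.4449, -0.1416, -0.0019]
eef_rot: [-96.1, 89.9, 5.5]
contact_force: [-0.0, 0.2, 0.0]
gripper_width: 0.0348
```

>>> {"op": "carry_out", "data": {
  "moves": [
    [0, 0, 0, 0, 0, 0, 0],
    [0, 0, 0, 0, 0, 0, 0],
    [0, 0, 0, 0, 0, 0, 0],
    [0, 0, 0, 0, 0, 0, 0]
  ]
}}

```text
time_s: 20.9
tcp_pos: [0.4445, -0.1417, -0.0025]
eef_rot: [-113.9, 90.0, -12.3]
contact_force: [-0.2, 0.8, 4.5]
gripper_width: 0.019
```

>>> {"op": "carry_out", "data": {
  "moves": [
    [0, 0, 10, 0, 0, 0, 0],
    [0, 0, 30, 0, 0, 0, 0],
    [0, 0, 55, 0, 0, 0, 0],
    [0, 0, 70, 0, 0, 0, 0],
    [0, 0, 70, 0, 0, 0, 0]
  ]
}}

```text
time_s: 21.4
tcp_pos: [0.4459, -0.1416, 0.0698]
eef_rot: [-99.8, 89.8, 1.8]
contact_force: [-0.7, 0.2, -1.7]
gripper_width: 0.0186
```

>>> {"op": "carry_out", "data": {
  "moves": [
    [20, 14, 0, 0, 0, 0, 0],
    [58, 40, 0, 0, 0, 0, 0],
    [96, 66, 0, 0, 0, 0, 0],
    [134, 92, 0, 0, 0, 0, 0],
    [172, 118, 0, 0, 0, 0, 0]
  ]
}}

```text
time_s: 21.9
tcp_pos: [0.6171, -0.0226, 0.0666]
eef_rot: [82.2, 89.9, -176.1]
contact_force: [0.4, -0.3, -0.4]
gripper_width: 0.0191
```

>>> {"op": "carry_out", "data": {
  "moves": [
    [0, 0, 0, 0, 0, 0, 0],
    [0, 0, 0, 0, 0, 0, 0],
    [0, 0, -20, 0, 0, 0, 0],
    [0, 0, -35, 0, 0, 0, 0],
    [0, 0, -35, 0, 0, 0, 0]
  ]
}}

```text
time_s: 22.4
tcp_pos: [0.6133, -0.0247, 0.03]
eef_rot: [85.9, 89.7, -172.5]
contact_force: [-0.9, -0.2, -1.4]
gripper_width: 0.0189
```

>>> {"op": "carry_out", "data": {
  "moves": [
    [0, 0, -12, 0, 0, 0, 0],
    [0, 0, -22, 0, 0, 0, 0],
    [0, 0, -28, 0, 0, 0, 0],
    [0, 0, -31, 0, 0, 0, 0],
    [0, 0, -31, 0, 0, 0, 0]
  ]
}}

```text
time_s: 22.9
tcp_pos: [0.6164, -0.0237, 0.0016]
eef_rot: [-167.4, 90.0, -65.7]
contact_force: [-0.9, -0.7, -0.3]
gripper_width: 0.0191
```

>>> {"op": "carry_out", "data": {
  "moves": [
    [0, 0, 0, 0, 0, 0, 0],
    [0, 0, 0, 0, 0, 0, 40],
    [0, 0, 0, 0, 0, 0, 40],
    [0, 0, 0, 0, 0, 0, 60],
    [0, 0, 0, 0, 0, 0, 60]
  ]
}}

```text
time_s: 23.4
tcp_pos: [0.6164, -0.0236, 0.0012]
eef_rot: [-80.3, 90.0, 21.3]
contact_force: [0.2, -0.1, -1.1]
gripper_width: 0.0454
```

>>> {"op": "carry_out", "data": {
  "moves": [
    [0, 0, 20, 0, 0, 0, 60],
    [0, 0, 60, 0, 0, 0, 60],
    [0, 0, 100, 0, 0, 0, 80],
    [0, 0, 130, 0, 0, 0, 100],
    [0, 0, 140, 0, 0, 0, 100]
  ]
}}

```text
time_s: 23.9
tcp_pos: [0.6183, -0.0234, 0.1454]
eef_rot: [-94.0, 89.7, 7.6]
contact_force: [1.0, -0.8, -1.0]
gripper_width: 0.0712
```

Both stoppers are released in their bays. Next is the straight cork, so I'll go above it with the jaws turned across it.

>>> {"op": "carry_out", "data": {
  "moves": [
    [-25, -32, 0, 0, 0, -0.07, 100],
    [-50, -64, 0, 0, 0, -0.14, 100],
    [-75, -96, 0, 0, 0, -0.21, 100],
    [-100, -128, 0, 0, 0, -0.28, 100],
    [-127, -160, 0, 0, 0, -0.35, 100]
  ]
}}

```text
time_s: 24.4
tcp_pos: [0.488, -0.1846, 0.1407]
eef_rot: [86.7, 90.0, 168.1]
contact_force: [-0.0, -0.5, 0.1]
gripper_width: 0.0876
```

>>> {"op": "carry_out", "data": {
  "moves": [
    [-25, -32, 0, 0, 0, -0.07, 100],
    [-50, -64, 0, 0, 0, -0.14, 100],
    [-75, -96, 0, 0, 0, -0.21, 100],
    [-102, -128, 0, 0, 0, -0.28, 100],
    [-102, -128, 0, 0, 0, -0.28, 100]
  ]
}}

```text
time_s: 24.9
tcp_pos: [0.3841, -0.3137, 0.1406]
eef_rot: [93.4, 89.9, 158.5]
contact_force: [0.1, -0.4, 0.4]
gripper_width: 0.0879
```

>>> {"op": "carry_out", "data": {
  "moves": [
    [0, 0, 0, 0, 0, 0, 100],
    [0, 0, 0, 0, 0, 0, 100]
  ]
}}

```text
time_s: 25.1
tcp_pos: [0.3877, -0.3113, 0.1411]
eef_rot: [56.4, 90.0, 122.0]
contact_force: [0.5, -0.2, 0.3]
gripper_width: 0.0876
```

Run:
```python
from h import *
from scipy.spatial.transform import Rotation as Ro
s=r.get_state(); print(s['tcp_pos'],s['gripper_width'],s['time_s'],s['joints'])
y=Ro.from_euler('xyz',s['eef_rot'],degrees=True).as_matrix()[:,1]; print("jaw",np.degrees(np.arctan2(y[1],y[0])))
p=r.camera_params('wrist'); im=r.capture('wrist'); cv2.imwrite('pics/w10.png',im); cv2.imwrite('pics/top4.png',r.capture('top'))
u=proj(p,[[.387,-.312,.012]])[0]; print(u)
h=cv2.cvtColor(im,cv2.COLOR_BGR2HSV); m=cv2.inRange(h,(4,90,50),(22,255,255)); m[225:]=0
m=cv2.morphologyEx(m,cv2.MORPH_OPEN,np.ones((3,3)))
for c in cv2.findContours(m,cv2.RETR_EXTERNAL,2)[0]:
    if cv2.contourArea(c)>200:
        b=cv2.boxPoints(cv2.minAreaRect(c)); w=ray(p,b,.016); c0=w.mean(0)
        a,d=w[1]-w[0],w[2]-w[1]; L=a if np.linalg.norm(a)>np.linalg.norm(d) else d
        print(b.mean(0),c0.round(4),np.linalg.norm(a).round(4),np.linalg.norm(d).round(4),np.degrees(np.arctan2(L[1],L[0])).round(1))
```

```text
[ 0.38768064 -0.31128392  0.14105461] 0.08764515124684998 25.1 [-1.60759325e+01  6.35924846e+00 -2.58760568e+01 -6.92002568e-03
 -5.77712065e+01 -8.34728190e+00]
jaw 155.57309515612428
[261.47299001 171.95101757]
[261.19656 175.6414 ] [ 0.3886 -0.3092  0.016 ] 0.046 0.0233 -119.7
```

View pics/w10.png

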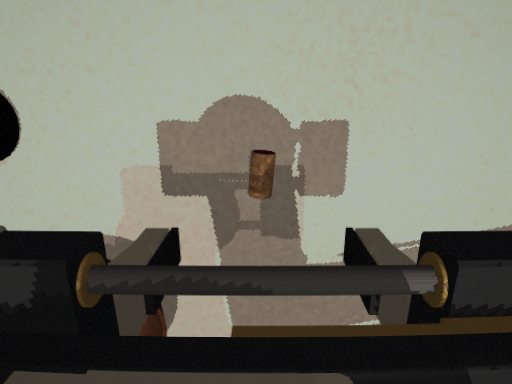

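The cork is at (261,175), measured 46×23 mm with its axis at 60°, which agrees with the given size. I'll grip it.

>>> {"op": "carry_out", "data": {
  "moves": [
    [1, 2, -45, 0, 0, -0.08, 80],
    [1, 2, -90, 0, 0, -0.08, 70],
    [1, 2, -130, 0, 0, -0.08, 60],
    [1, 2, -155, 0, 0, -0.08, 60],
    [1, 2, -165, 0, 0, -0.08, 60]
  ]
}}

```text
time_s: 25.7
tcp_pos: [0.3873, -0.3083, -0.0263]
eef_rot: [100.5, 89.8, 161.6]
contact_force: [-1.0, -0.3, -0.1]
gripper_width: 0.0547
```

>>> {"op": "carry_out", "data": {
  "moves": [
    [0, 0, 0, 0, 0, 0, 60],
    [0, 0, 0, 0, 0, 0, 0],
    [0, 0, 0, 0, 0, 0, 0],
    [0, 0, 0, 0, 0, 0, 0],
    [0, 0, 0, 0, 0, 0, 0]
  ],
  "squeeze": 10
}}

```text
time_s: 26.2
tcp_pos: [0.389, -0.3098, -0.0228]
eef_rot: [-77.8, 89.9, -16.8]
contact_force: [0.1, -0.8, -0.5]
gripper_width: 0.0262
```

>>> {"op": "carry_out", "data": {
  "moves": [
    [0, 0, 0, 0, 0, 0, 0],
    [0, 0, 0, 0, 0, 0, 0],
    [0, 0, 0, 0, 0, 0, 0],
    [0, 0, 0, 0, 0, 0, 0]
  ]
}}

```text
time_s: 26.6
tcp_pos: [0.3889, -0.3098, -0.0229]
eef_rot: [-84.3, 89.9, -23.3]
contact_force: [-0.2, 1.3, 7.4]
gripper_width: 0.0239
```

>>> {"op": "carry_out", "data": {
  "moves": [
    [0, 0, 20, 0, 0, 0, 0],
    [0, 0, 50, 0, 0, 0, 0],
    [0, 0, 85, 0, 0, 0, 0],
    [0, 0, 110, 0, 0, 0, 0],
    [0, 0, 110, 0, 0, 0, 0]
  ]
}}

```text
time_s: 27.1
tcp_pos: [0.3907, -0.3107, 0.0901]
eef_rot: [-83.3, 89.6, -22.3]
contact_force: [0.5, -0.1, -0.9]
gripper_width: 0.0239
```

>>> {"op": "carry_out", "data": {
  "moves": [
    [20, 6, 0, 0, 0, 0, 0],
    [65, 19, 0, 0, 0, 0, 0],
    [110, 33, 0, 0, 0, 0, 0],
    [155, 46, 0, 0, 0, 0, 0],
    [200, 59, 0, 0, 0, 0, 0]
  ]
}}

```text
time_s: 27.6
tcp_pos: [0.5901, -0.2495, 0.085]
eef_rot: [108.7, 89.9, 169.6]
contact_force: [0.5, -0.4, 0.8]
gripper_width: 0.0239
```

>>> {"op": "carry_out", "data": {
  "moves": [
    [19, 6, 0, 0, 0, 0, 0],
    [19, 6, 0, 0, 0, 0, 0],
    [19, 6, -35, 0, 0, 0, 0],
    [19, 6, -60, 0, 0, 0, 0],
    [19, 6, -75, 0, 0, 0, 0]
  ]
}}

```text
time_s: 28.1
tcp_pos: [0.6053, -0.2442, 0.0082]
eef_rot: [106.9, 89.8, 167.8]
contact_force: [0.0, 0.1, 0.7]
gripper_width: 0.024
```

>>> {"op": "carry_out", "data": {
  "moves": [
    [0, 0, -8, 0, 0, 0, 0],
    [0, 0, -16, 0, 0, 0, 0],
    [0, 0, -16, 0, 0, 0, 0],
    [0, 0, -16, 0, 0, 0, 37],
    [0, 0, -16, 0, 0, 0, 37]
  ]
}}

```text
time_s: 28.6
tcp_pos: [0.6081, -0.2448, -0.0036]
eef_rot: [-71.7, 89.9, -10.8]
contact_force: [0.1, 0.3, 0.2]
gripper_width: 0.0312
```

>>> {"op": "carry_out", "data": {
  "moves": [
    [0, 0, 5, 0, 0, 0, 37],
    [0, 0, 40, 0, 0, 0, 37],
    [0, 0, 80, 0, 0, 0, 60],
    [0, 0, 120, 0, 0, 0, 100],
    [0, 0, 150, 0, 0, 0, 100]
  ]
}}

```text
time_s: 29.1
tcp_pos: [0.6082, -0.2449, 0.1493]
eef_rot: [-75.1, 89.8, -14.1]
contact_force: [0.5, 0.4, 0.1]
gripper_width: 0.0512
```

>>> {"op": "carry_out", "data": {
  "moves": [
    [-25, 35, 0, 0, 0, 0.07, 100],
    [-50, 70, 0, 0, 0, 0.14, 100],
    [-75, 105, 0, 0, 0, 0.21, 100],
    [-100, 140, 0, 0, 0, 0.28, 100],
    [-123, 175, 0, 0, 0, 0.35, 100]
  ]
}}

```text
time_s: 29.6
tcp_pos: [0.4833, -0.0686, 0.1462]
eef_rot: [-68.9, 89.9, 12.2]
contact_force: [1.4, 0.7, 0.6]
gripper_width: 0.0865
```

>>> {"op": "carry_out", "data": {
  "moves": [
    [-25, 35, 0, 0, 0, 0.07, 100],
    [-50, 70, 0, 0, 0, 0.14, 100],
    [-50, 70, 0, 0, 0, 0.14, 100],
    [-50, 70, 0, 0, 0, 0.14, 100],
    [-50, 70, 0, 0, 0, 0.14, 100]
  ]
}}

```text
time_s: 30.1
tcp_pos: [0.4349, 0.0003, 0.1459]
eef_rot: [-70.7, 89.9, 18.3]
contact_force: [0.7, -0.2, -0.6]
gripper_width: 0.0876
```

Run:
```python
from h import *
s=r.get_state(); print(s['tcp_pos'],s['gripper_width'],s['time_s'])
p=r.camera_params('wrist'); im=r.capture('wrist'); cv2.imwrite('pics/w11.png',im); cv2.imwrite('pics/top5.png',r.capture('top'))
h=cv2.cvtColor(im,cv2.COLOR_BGR2HSV); m=cv2.inRange(h,(4,90,50),(22,255,255)); m[225:]=0
m=cv2.morphologyEx(m,cv2.MORPH_OPEN,np.ones((3,3)))
print(proj(p,[[.435,0,.036]]))
for c in cv2.findContours(m,cv2.RETR_EXTERNAL,2)[0]:
    if cv2.contourArea(c)>200:
        b=cv2.boundingRect(c); (x,y),R=cv2.minEnclosingCircle(c); print(b,x,y,R,ray(p,[(x,y)],.036))
t=cv2.imread('pics/top5.png')[130:235,140:360]
cv2.imwrite('pics/c3.png',cv2.resize(t,None,fx=3.5,fy=3.5,interpolation=cv2.INTER_CUBIC))
```

```text
[4.34928098e-01 2.89363984e-04 1.45910242e-01] 0.08760778862215386 30.1
[[261.2514801  177.16677003]]
(243, 157, 33, 39) 259.15240478515625 176.02406311035156 19.236101150512695 [[ 0.43695122 -0.00114092  0.036     ]]
```

View pics/c3.png

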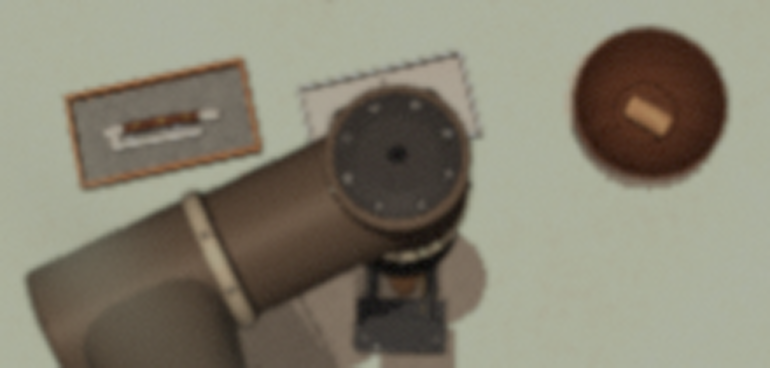

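The corkscrew lies in the long tray, and the straight cork lies on the bowl floor at crop (648,115). The mushroom cork is about 2 mm off centre. I'll grip it.

>>> {"op": "carry_out", "data": {
  "moves": [
    [2, -1, -45, 0, 0, 0, 80],
    [2, -1, -90, 0, 0, 0, 70],
    [2, -1, -130, 0, 0, 0, 70],
    [2, -1, -152, 0, 0, 0, 70],
    [2, -1, -160, 0, 0, 0, 70]
  ]
}}

```text
time_s: 30.7
tcp_pos: [0.4349, -0.0023, -0.0172]
eef_rot: [115.7, 89.7, -155.5]
contact_force: [-0.1, 0.7, -0.2]
gripper_width: 0.0616
```

>>> {"op": "carry_out", "data": {
  "moves": [
    [0, 0, 0, 0, 0, 0, 70],
    [0, 0, 0, 0, 0, 0, 0],
    [0, 0, 0, 0, 0, 0, 0],
    [0, 0, 0, 0, 0, 0, 0],
    [0, 0, 0, 0, 0, 0, 0]
  ],
  "squeeze": 10
}}

```text
time_s: 31.2
tcp_pos: [0.4369, -0.0003, -0.0139]
eef_rot: [-63.8, 89.9, 25.2]
contact_force: [0.8, 0.5, -0.1]
gripper_width: 0.0348
```

>>> {"op": "carry_out", "data": {
  "moves": [
    [0, 0, 0, 0, 0, 0, 0],
    [0, 0, 0, 0, 0, 0, 0],
    [0, 0, 0, 0, 0, 0, 0]
  ]
}}

```text
time_s: 31.5
tcp_pos: [0.437, -0.0004, -0.0143]
eef_rot: [-74.2, 89.9, 14.8]
contact_force: [-0.2, -0.8, 5.3]
gripper_width: 0.0304
```

>>> {"op": "carry_out", "data": {
  "moves": [
    [0, 0, 20, 0, 0, 0, 0],
    [0, 0, 50, 0, 0, 0, 0],
    [0, 0, 85, 0, 0, 0, 0],
    [0, 0, 120, 0, 0, 0, 0],
    [0, 0, 130, 0, 0, 0, 0]
  ]
}}

```text
time_s: 32.0
tcp_pos: [0.4381, -0.0, 0.1187]
eef_rot: [-70.5, 89.7, 18.6]
contact_force: [0.4, 0.4, 0.5]
gripper_width: 0.0307
```

>>> {"op": "carry_out", "data": {
  "moves": [
    [15, -19, 0, 0, 0, 0, 0],
    [43, -54, 0, 0, 0, 0, 0],
    [72, -91, 0, 0, 0, 0, 0],
    [101, -128, 0, 0, 0, 0, 0],
    [130, -165, 0, 0, 0, 0, 0]
  ]
}}

```text
time_s: 32.5
tcp_pos: [0.5669, -0.1672, 0.1144]
eef_rot: [76.2, 89.9, 165.2]
contact_force: [1.7, 1.5, 0.5]
gripper_width: 0.0307
```

>>> {"op": "carry_out", "data": {
  "moves": [
    [28, -36, 0, 0, 0, 0, 0],
    [52, -66, 0, 0, 0, 0, 0],
    [59, -75, 0, 0, 0, 0, 0],
    [59, -75, 0, 0, 0, 0, 0],
    [59, -75, 0, 0, 0, 0, 0]
  ]
}}

```text
time_s: 33.0
tcp_pos: [0.6244, -0.2401, 0.1142]
eef_rot: [72.4, 89.9, 161.4]
contact_force: [-0.4, 0.7, 0.8]
gripper_width: 0.0305
```

>>> {"op": "carry_out", "data": {
  "moves": [
    [0, 0, -30, 0, 0, 0, 0],
    [0, 0, -60, 0, 0, 0, 0],
    [0, 0, -85, 0, 0, 0, 0],
    [0, 0, -95, 0, 0, 0, 0],
    [0, 0, -95, 0, 0, 0, 0]
  ]
}}

```text
time_s: 33.5
tcp_pos: [0.6241, -0.2395, 0.0193]
eef_rot: [81.6, 89.9, 170.7]
contact_force: [-0.4, -0.1, 0.4]
gripper_width: 0.0305
```

>>> {"op": "carry_out", "data": {
  "moves": [
    [0, 0, 0, 0, 0, 0, 0],
    [0, 0, 0, 0, 0, 0, 50],
    [0, 0, 0, 0, 0, 0, 50],
    [0, 0, 0, 0, 0, 0, 50]
  ]
}}

```text
time_s: 33.9
tcp_pos: [0.6259, -0.2407, 0.0212]
eef_rot: [-94.7, 89.9, -5.6]
contact_force: [0.4, 0.3, -0.2]
gripper_width: 0.0427
```

>>> {"op": "carry_out", "data": {
  "moves": [
    [0, 0, 20, 0, 0, 0, 50],
    [0, 0, 60, 0, 0, 0, 50],
    [0, 0, 100, 0, 0, 0, 80],
    [0, 0, 140, 0, 0, 0, 100],
    [0, 0, 150, 0, 0, 0, 100]
  ]
}}

```text
time_s: 34.4
tcp_pos: [0.6279, -0.2415, 0.1765]
eef_rot: [-103.8, 89.5, -14.8]
contact_force: [0.5, -0.8, 0.7]
gripper_width: 0.0625
```

>>> {"op": "carry_out", "data": {
  "moves": [
    [-45, 0, 0, 0, 0, 0, 100],
    [-90, 0, 0, 0, 0, 0, 100],
    [-135, 0, 0, 0, 0, 0, 100],
    [-180, 0, 0, 0, 0, 0, 100],
    [-180, 0, 0, 0, 0, 0, 100]
  ]
}}

```text
time_s: 34.9
tcp_pos: [0.4403, -0.2403, 0.1708]
eef_rot: [1.0, 89.9, 89.9]
contact_force: [0.8, -0.6, 0.5]
gripper_width: 0.0873
```

Run:
```python
from h import *
s=r.get_state(); print(s['tcp_pos'],s['gripper_width'],s['time_s'],s['contact_force'])
t=r.capture('top'); sc=r.capture('scene')
cv2.imwrite('pics/top6.png',t);cv2.imwrite('pics/scene6.png',sc)
a=cv2.resize(t[130:235,95:415],(800,262),interpolation=cv2.INTER_CUBIC)
b=cv2.resize(sc[40:360,90:410][:, :],(330,330)); 
b=cv2.resize(sc[125:345,100:420],(480,330),interpolation=cv2.INTER_CUBIC)
b=cv2.copyMakeBorder(b,0,0,0,320,cv2.BORDER_CONSTANT)
cv2.imwrite('pics/c4.png',np.vstack([a,b]))
```

```text
[ 0.44028513 -0.24028688  0.17076532] 0.08730782259888345 34.9 [ 0.839224   -0.64349767  0.46427984]
```

View pics/c4.png

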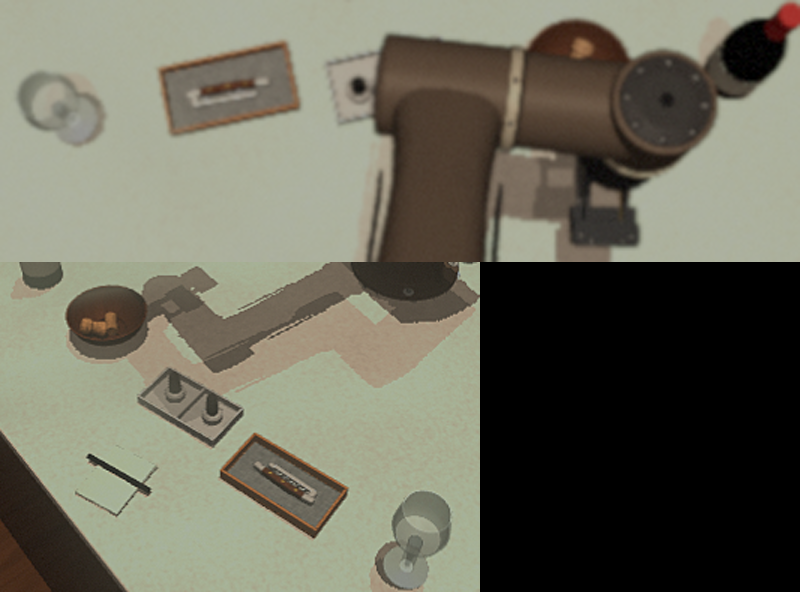

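The scene crop shows the corkscrew in the long tray, one upright stopper in each bay with the plug up, and both corks in the bowl. I'll check that the bystanders haven't moved, then hand in.

Run:
```python
from h import *
a=cv2.imread('pics/scene0.png').astype(int); b=cv2.imread('pics/scene6.png').astype(int)
for n,(x0,x1,y0,y1) in dict(bottle=(95,145,45,145),glass=(350,405,275,350)).items():
    print(n,np.abs(a-b)[y0:y1,x0:x1].mean(),(np.abs(a-b)[y0:y1,x0:x1].max(2)>40).mean())
print(r.close_job())
```

```text
bottle 2.3822 0.0
glass 2.313939393939394 0.0
the job is handed in; nothing more can be done
None
```

The job is done and handed in at about 35 s of the 141 s allowed. The hand-in reports no verdict.

- **Corkscrew:** it lies flat and lengthwise in the long tray.
- **Stoppers:** they stand upright on their heads, plugs up, one in each bay of the drying tray.
- **Corks:** the straight cork went into the bowl first, then the mushroom-shaped one.
- **Last checks:** the final scene picture showed everything in place. The bottle and glass areas matched the first picture, with no pixel clearly changed. In the last top picture the arm hid part of the drying tray and bowl, so for those I relied on the scene view.

**Disagreement:** the fingertips are about 30 mm short of the reported TCP. The first two closings on the corkscrew passed above it and touched nothing. I found the true height by feeling down in small steps and used that offset for every later grasp.

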